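Close an egg box and snap its four clips

TASK

Put the clear lid on the box of eggs so that it sits flat all round, then fold down each of the four blue clips round its rim and press it in until all four have snapped home. Be gentle, the eggs underneath crack if the lid is slammed or pressed hard, and leave everything else on the counter where it is.

Things in the scene. Friction and masses are not known exactly. Their poses are not given: they have to be found in the camera images.
- egg_box: White plastic egg box with twelve brown eggs (3 x 4), open on top; it stands firmly and does not shift. Walls 156 mm (its x) by 204 mm (its y) outside, inside 150 x 198 mm; rim top 50 mm above the counter, a rolled rim 184 x 232 mm round it, its underside 41 mm above the counter. The eggs stand 61 mm high. Origin: centre of its underside on the counter; z up.
- lid: The box's clear lid, about 0.24 kg, loose on the counter, right way up. Flange 178 mm (its x) by 226 mm (its y), 5 mm thick, underside 10 mm above the origin; below it a lip drops inside the box's walls, 142 x 190 mm at its foot, tapering out to 148 x 196. Clear top 30 mm above the origin. Origin: centre of the lip's foot. Seated, it lies 40 mm above the box's origin. Fits either way round.
- lid_grip (a point): Middle of the blue grip ridge on the lid, 45 mm above the lid's origin. The ridge is 16 mm wide (lid x), 90 mm long (lid y), 30 mm high (30 to 60 mm above the lid's origin); pinch it across its width from above.
- clip_a (a joint): Blue clip on the lid's +x side: a flap 94 mm wide, 26 mm long, 3 mm thick, hinged 92.5 mm from the lid's centre, 12.5 mm above its origin. 0 rad: out, 30 degrees above level; grows as it folds out and down; 2.09 (stop): hanging flat on the box's side. Loose at first; from 1.45 its hook rides over the box's rim, past about 1.95 it is home and holds. Let go earlier, it is not locked.
- clip_a_edge (a point): Middle of clip_a's free edge, outer face, 26 mm from its hinge (a 3 mm lip runs along it). Home: 95.5 mm from the lid's centre, 26.5 mm above the counter. Push it down from above beyond the rim, then in against the box's side: about 8 N at half its length. It locks only with the lid flat on the box.
- clip_b (a joint): Blue clip on the lid's +y side: a flap 74 mm wide, 26 mm long, 3 mm thick, hinged 116.5 mm from the lid's centre, 12.5 mm above its origin. 0 rad: out, 30 degrees above level; grows as it folds out and down; 2.09 (stop): hanging flat on the box's side. Loose at first; from 1.45 its hook rides over the box's rim, past about 1.95 it is home and holds. Let go earlier, it is not locked.
- clip_b_edge (a point): Middle of clip_b's free edge, outer face, 26 mm from its hinge (a 3 mm lip runs along it). Home: 119.5 mm from the lid's centre, 26.5 mm above the counter. Push it down from above beyond the rim, then in against the box's side: about 8 N at half its length. It locks only with the lid flat on the box.
- clip_c (a joint): Blue clip on the lid's -x side: a flap 94 mm wide, 26 mm long, 3 mm thick, hinged 92.5 mm from the lid's centre, 12.5 mm above its origin. 0 rad: out, 30 degrees above level; grows as it folds out and down; 2.09 (stop): hanging flat on the box's side. Loose at first; from 1.45 its hook rides over the box's rim, past about 1.95 it is home and holds. Let go earlier, it is not locked.
- clip_c_edge (a point): Middle of clip_c's free edge, outer face, 26 mm from its hinge (a 3 mm lip runs along it). Home: 95.5 mm from the lid's centre, 26.5 mm above the counter. Push it down from above beyond the rim, then in against the box's side: about 8 N at half its length. It locks only with the lid flat on the box.
- clip_d (a joint): Blue clip on the lid's -y side: a flap 74 mm wide, 26 mm long, 3 mm thick, hinged 116.5 mm from the lid's centre, 12.5 mm above its origin. 0 rad: out, 30 degrees above level; grows as it folds out and down; 2.09 (stop): hanging flat on the box's side. Loose at first; from 1.45 its hook rides over the box's rim, past about 1.95 it is home and holds. Let go earlier, it is not locked.
- clip_d_edge (a point): Middle of clip_d's free edge, outer face, 26 mm from its hinge (a 3 mm lip runs along it). Home: 119.5 mm from the lid's centre, 26.5 mm above the counter. Push it down from above beyond the rim, then in against the box's side: about 8 N at half its length. It locks only with the lid flat on the box.
- candling_torch: Bystander: a dark steel egg-candling torch lying flat, 137 x 38 x 38 mm, loose; origin at the centre of its underside. Leave it where it is.
- stapler: Bystander: a red and black stapler, 130 x 40 x 50 mm, loose; origin at the centre of its underside. Leave it where it is.
- band_jar: Bystander: an amber jar with a yellow cap, 64 mm across, 85 mm high, loose; origin at the centre of its underside. Leave it where it is.
- egg_carton: Bystander: a closed grey six-egg pulp carton, 158 x 108 x 71 mm, loose; origin at the centre of its underside. Leave it where it is.
- calculator: Bystander: a grey desk calculator, 150 x 105 x 22 mm, loose; origin at the centre of its underside. Leave it where it is.
- order_book: Bystander: a yellow order book, 152 x 110 x 14 mm, loose; origin at the centre of its underside. Leave it where it is.
- price_card: Bystander: a blank cardboard price card standing in a dark wooden block, 120 mm wide, 103 mm high, loose; origin at the centre of its underside. Leave it where it is.

How it is judged:
On the way, in this order (a step that is already met when the one before it is completed fails the run):
1. the lid sits flat on the box (z of lid in the frame of egg_box between 0.037 and 0.043 m and horizontal distance between lid and egg_box below 0.005 m and angle between the x axis of lid and the x axis of egg_box, either way round below 0.1 rad and angle between lid's own z axis and vertical below 0.03 rad), for 0.2 s.
2. all four clips have snapped home with the lid on the box (all of step 1 and value of joint each of clip_a, clip_b, clip_c, clip_d above 1.95 rad), for 0.2 s.
At the end, for the whole second after the job is handed in: The lid rests flat on the egg box (origin 37 to 43 mm above the box's origin, within 5 mm of its centre, long side to long side within 0.1 rad, level within 0.03 rad), all four clips stand at more than 1.95 rad (stop 2.09), and the lid is at rest and released (all of step 2 and linear speed of lid below 0.02 m/s); the robot touches nothing.
It fails at once if the lid is dropped or slammed onto the box (faster than 0.5 m/s within 20 mm of its seat) (horizontal distance between lid and egg_box below 0.05 m and z of lid in the frame of egg_box below 0.06 m and linear speed of lid above 0.5 m/s).
It fails at once if the lid is pressed on the box with more than 120 N in all (contact force between lid and egg_box above 120 N).
It fails at once if another thing on the counter is shifted more than 30 mm (distance of any of candling_torch, stapler, band_jar, egg_carton, calculator, order_book, price_card from where it was at the start of the episode above 0.03 m).
It also fails if it takes over 67 s, if anything falls off the work surface, if the arm or the gripper's body presses on something with over 40 N, if the wrist force passes 120 N, or if a joint passes its speed limit or range.

ROBOT

A 6-joint arm with a two-finger parallel gripper is mounted at the origin on the work surface. World frame = base frame: x ahead of the robot, y to its left, z up, the work surface at z = 0. Lengths are in m, angles in rad, forces in N, time in s.
With the tool pointing down it reaches from about 0.35 to 0.775 m from the base axis. Payload 7.3 kg.
Tool frame: the origin (TCP) lies between the finger pads; the fingertips stand 8 mm ahead of it and the grasp point (between the pads) lies 11 mm behind it (robot.nose_length is the distance from the TCP to the fingertips, in m); z points along the fingers, y is the line along which they close (so a half turn about z gives the same grasp; the last joint's range is limited). The gripper opens to 92 mm and grips with 3 to 60 N. Pads are 19 mm wide; open, the fingers measure 130 mm over their backs; the gripper's body (75 mm by 190 mm) begins 47 mm behind the grasp point.
Start: joints at [-1.412, 0.342, 1.524, -0, 1.275, -0.146], TCP at [0.158, -0.501, 0.235] pointing down, gripper open.
Joint ranges: [-2.53, 2.53], [-0.77, 2.02], [0.04, 2.7], [-1, 4.14], [0.28, 2.66], [-3.11, 3.11]. Speed limits (rad/s): [2.57, 2.57, 3.14, 3.14, 3.14, 3.14].

INTERFACE

Orientations are given as [roll, pitch, yaw] about the fixed x, y, z axes, in that order (R = Rz(yaw) Ry(pitch) Rx(roll)).
In Python, from cell import robot gives the robot as it stands. The module is installed in compiled form; this text tells all that it offers.
- The arm moves only by the shell command python3 -m jog 'ROWS' [FORCE]. ROWS is JSON, a list that holds one entry, the list of rows, each a list of 5 numbers: the gripper's target within -1 to 1 (fully open at 1, half-way at 0, shut at -1), then the shift along the tool's x, y, z in m, then the turn about the tool's z in rad. A call has 1 to 5 rows; each row is the pose to reach, as a shift and turn from the pose commanded when the call began, along the tool's axes at that moment; what a row does not reach only later rows make up. A row lasts 1/12 s, in which the tool goes at most 41.7 mm and 7.16 degrees, less where a joint would pass 70% of its speed; a pose out of reach is approached as far as the arm can. A call with a gripper value outside its range is refused whole. The fingers move at their own pace and stop on an object; FORCE is the grip in N (left out, the last holds). Time passes only in rows, so rows that repeat a pose let the fingers close. It gives the time, the measured TCP pose, the force, the opening and the grip force at its end, in the units of the state.
- robot.observe(): the state, without advancing time (a new reading comes with each control period).
- robot.read_camera(name): name is "scene" or "top" or "wrist"; returns the picture (420x560x3 uint8, red, green, blue); there is no depth.
- robot.camera_model(name): a dict with "camera_matrix" (3x3 intrinsics, pixels), "dist_coeffs" ([k1, k2, p1, p2, k3] as OpenCV has them; the pictures are not rectified), "position" and "attitude" of the camera in the world; the wrist camera has in their place "mount" (4x4, takes a point from camera to tool coordinates, whose origin is the TCP and whose axes are the flange's). Camera axes: x right, y down, z forward; pixel columns grow to the right and rows downward; lengths in m; the calibration is good to about 2 mm. A picture is of the moment at which its call begins: read the wrist's pose just before it. camera_model takes no time and is no camera call.
- robot.hand_in(): hands the job in; it is judged then, once.
The state is a dict: "time": time; "qpos": joint angles; "qvel": joint speeds; "joint_efforts": joint torques, N m; "tool_pos": TCP position; "tool_rot": TCP orientation; "contact_force": force on the tool from outside, world axes, zero at the start; "torque": the same for the moment, N m; "opening": finger opening in m; "grip_force": force on a finger pad.
Only numpy, scipy, OpenCV 4.12 (cv2) and the standard library are available. Lean on these libraries where they do the work, as an engineer would, in place of code of your own. Each camera call takes 0.05 s, during which the arm holds its last target. There are 200 camera calls.

## Working session

There is one attempt and no reset: what is moved stays moved. The work goes in short steps, Python scripts to look and compute and a shell command to move; the robot and the scene stay as the last step left them, time stands still between calls to the robot, and variables do not carry over. Pictures are saved under pics/ and viewed, at most 10 in all, crops included, and the job is handed in when it is done.

```bash
mkdir -p pics; ls; python3 - <<'E'
from cell import robot
import cv2,numpy as np
print(robot.observe())
for n in ("scene","top"):
    im=robot.read_camera(n); cv2.imwrite(f"pics/{n}0.png",im[:,:,::-1])
    print(n,robot.camera_model(n))
print(robot.camera_model("wrist"))
E
```

```text
pics
{'time': 0.0, 'qpos': array([-1.41200164e+00,  3.42732796e-01,  1.52502496e+00, -1.12110601e-05,
        1.27540368e+00, -1.46012954e-01]), 'qvel': array([-0.00077403,  0.00020264,  0.00064464, -0.00170785,  0.00010577,
        0.00110268]), 'joint_efforts': array([-9.64684477e-05, -4.31239057e+01, -2.44218546e+01,  7.18376599e-02,
        5.60569740e-02, -1.14897407e-04]), 'tool_pos': array([ 0.15750505, -0.50039622,  0.23403696]), 'tool_rot': array([-3.14003901e+00, -2.17642432e-04,  3.04810739e-01]), 'contact_force': array([ 0.55118652, -1.18560346, -0.68628211]), 'torque': array([-0.01156786,  0.04627708, -0.03496616]), 'grip_force': 0.0, 'opening': 0.09178866050121968}
scene {'camera_matrix': array([[448.22015167,   0.        , 285.34145105],
       [  0.        , 448.22015167, 208.1399132 ],
       [  0.        ,   0.        ,   1.        ]]), 'dist_coeffs': array([0.03725885, 0.        , 0.        , 0.        , 0.        ]), 'position': array([ 1.34751041, -0.46005204,  1.35474203]), 'attitude': array([-2.53696807,  0.01539256,  0.99243616])}
top {'camera_matrix': array([
[... 266 characters left out ...]
, 0.01506481, 1.60492367]), 'attitude': array([-3.05872305, -0.01444386, -1.57610232])}
{'camera_matrix': array([[352.73014635,   0.        , 281.46969989],
       [  0.        , 352.73014635, 211.32798427],
       [  0.        ,   0.        ,   1.        ]]), 'dist_coeffs': array([-0.00486452,  0.        ,  0.        ,  0.        ,  0.        ]), 'mount': array([[ 7.88931243e-04, -9.53060845e-01, -3.02777812e-01,
         8.24454903e-02],
       [ 9.99999501e-01,  9.37440450e-04, -3.45160490e-04,
        -3.73874900e-04],
       [ 6.12795116e-04, -3.02777388e-01,  9.53061109e-01,
        -1.50951259e-01],
       [ 0.00000000e+00,  0.00000000e+00,  0.00000000e+00,
         1.00000000e+00]])}
```

View pics/scene0.png

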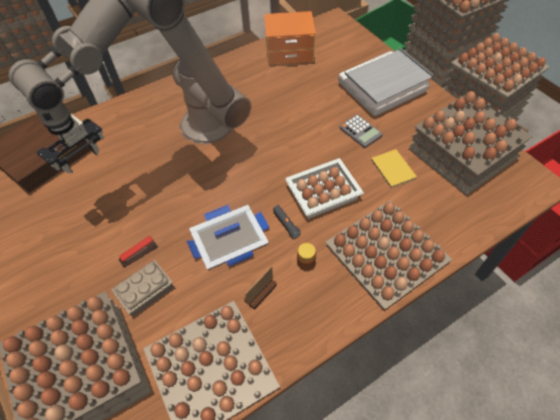

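View pics/top0.png

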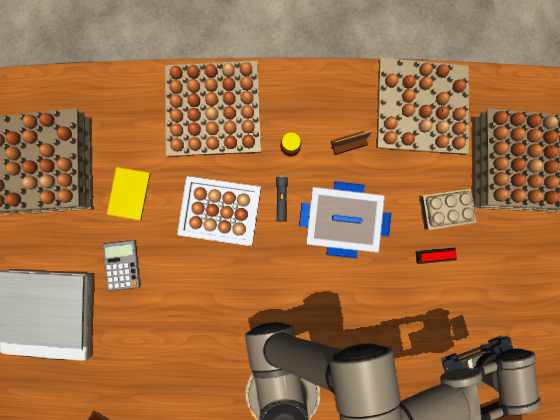

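The top view shows the egg box around (219,211), the lid around (345,219) with its blue ridge at (347,218), and the torch between them at (282,199). The scene view agrees. Next I measure both.

```bash
cat > h.py <<'E'
import numpy as np,cv2
from cell import robot
from scipy.spatial.transform import Rotation as R
def pose():
    s=robot.observe(); return np.array(s["tool_pos"]),R.from_euler("xyz",s["tool_rot"])
def cam(n):
    m=robot.camera_model(n)
    if n=="wrist":
        p,r=pose(); M=m["mount"]; return m,p+r.apply(M[:3,3]),r.as_matrix()@M[:3,:3]
    return m,np.array(m["position"]),R.from_euler("xyz",m["attitude"]).as_matrix()
def ground(c,px,z):
    m,p,A=c
    u=cv2.undistortPoints(np.float64(px).reshape(-1,1,2),m["camera_matrix"],m["dist_coeffs"])[:,0]
    d=np.c_[u,np.ones(len(u))]@A.T
    return p+d*((z-p[2])/d[:,2])[:,None]
def rect(pts):
    (c,(w,h),a)=cv2.minAreaRect(np.float32(pts[:,:2]*1000)); b=cv2.boxPoints((c,(w,h),a))
    e=max((b[1]-b[0],b[2]-b[1]),key=np.linalg.norm)
    return np.round(c,1),round(max(w,h),1),round(min(w,h),1),"long-axis deg",round(np.degrees(np.arctan2(e[1],e[0]))%180,2)
def blobs(mask,amin):
    n,l,s,c=cv2.connectedComponentsWithStats(mask.astype(np.uint8))
    return [(s[i],np.argwhere(l==i)[:,::-1]) for i in range(1,n) if s[i,4]>amin]
def blue(im): 
    h=cv2.cvtColor(im,cv2.COLOR_RGB2HSV); return (h[...,0]>105)&(h[...,0]<130)&(h[...,1]>130)
def white(im):
    h=cv2.cvtColor(im,cv2.COLOR_RGB2HSV); return (h[...,1]<40)&(h[...,2]>170)
E
python3 - <<'E'
from h import *
c=cam("top"); im=robot.read_camera("top")
for s,p in blobs(blue(im),25): print("blue",s, rect(ground(c,p,.06)), rect(ground(c,p,.02)))
for s,p in blobs(white(im),400): print("white",s, rect(ground(c,p,.05)),rect(ground(c,p,.015)))
E
```

```text
blue [334 182  30  11 231] (array([ 640.3, -203.4]), 89.4, 24.6, 'long-axis deg', np.float32(83.29)) (array([ 645.3, -209.1]), 91.7, 25.2, 'long-axis deg', np.float32(83.29))
blue [299 203  12  24 205] (array([556. , -68.5]), 69.7, 26.9, 'long-axis deg', np.float32(172.45)) (array([558.8, -70.6]), 71.5, 27.6, 'long-axis deg', np.float32(172.45))
blue [381 213  10  23 187] (array([ 526.4, -314.6]), 68.8, 25.1, 'long-axis deg', np.float32(173.59)) (array([ 528.5, -323.1]), 70.6, 25.7, 'long-axis deg', np.float32(173.59))
blue [332 215  30   8 150] (array([ 543.2, -195.3]), 89.3, 15.0, 'long-axis deg', np.float32(82.61)) (array([ 545.7, -200.8]), 91.6, 15.4, 'long-axis deg', np.float32(82.61))
blue [327 247  30  11 235] (array([ 442. , -179.2]), 89.8, 23.5, 'long-axis deg', np.float32(82.86)) (array([ 441.9, -184.2]), 92.2, 24.1, 'long-axis deg', np.float32(82.86))
white [ 178  177   83   69 2544] (array([570. , 192.2]), 229.4, 181.6, 'long-axis deg', np.float32(81.57)) (array([572.8, 196.1]), 234.6, 185.7, 'long-axis deg', np.float32(81.57))
white [ 307  188   77   64 1617] (array([ 542. , -192.7]), 220.0, 174.9, 'long-axis deg', np.float32(83.14)) (array([ 544.1, -197.4]), 225.0, 178.9, 'long-axis deg', np.float32(83.14))
white [   0  272   86   88 6776] (array([243.2, 753.1]), 292.6, 262.6, 'long-axis deg', np.float32(89.21)) (array([238.6, 769.7]), 299.2, 268.6, 'long-axis deg', np.float32(89.21))
```

```bash

for i in 1 2 3; do python3 -m jog '[[[1,0.153,-0.058,0,0],[1,0.153,-0.058,0,0],[1,0.153,-0.058,0,0],[1,0.153,-0.058,0,0]]]'; done
python3 -m jog '[[[1,0,0,0,-0.57],[1,0,0,0,-0.57],[1,0,0,0,-0.57],[1,0,0,0,-0.57],[1,0,0,0,-0.57]]]'
python3 -m jog '[[[1,0,0,0,-0.57],[1,0,0,0,-0.57],[1,0,0,0,-0.57],[1,0,0,0,-0.57],[1,0,0,0,-0.57]]]'
cat > look.py <<'E'
from h import *; import sys
c=cam("wrist"); im=robot.read_camera("wrist"); cv2.imwrite(f"pics/{sys.argv[1]}.png",im[:,:,::-1])
print(pose()[0],pose()[1].as_euler("xyz",degrees=True))
for s,p in blobs(blue(im),150): print("blue",s, rect(ground(c,p,float(sys.argv[2]))))
for s,p in blobs(white(im),2000): print("white",s, rect(ground(c,p,float(sys.argv[3]))))
E
python3 look.py w1 .06 .015
```

```text
time: 0.48
tool_pos: [0.2872, -0.398, 0.2345]
tool_rot: [-3.141, -0.0, 0.304]
contact_force: [-0.1, 0.1, 0.5]
opening: 0.0921
grip_force: 0.0
time: 0.82
tool_pos: [0.4161, -0.2964, 0.2346]
tool_rot: [-3.141, 0.0, 0.305]
contact_force: [1.3, 0.2, 1.4]
opening: 0.0915
grip_force: 0.0
time: 1.15
tool_pos: [0.5447, -0.1951, 0.2345]
tool_rot: [-3.141, 0.0, 0.305]
contact_force: [0.9, -0.4, 0.0]
opening: 0.0915
grip_force: 0.0
time: 1.57
tool_pos: [0.5431, -0.1968, 0.2342]
tool_rot: [-3.141, 0.0, 0.882]
contact_force: [0.5, -0.0, -0.2]
opening: 0.0916
grip_force: 0.0
time: 1.98
tool_pos: [0.543, -0.197, 0.2343]
tool_rot: [-3.141, -0.0, 1.451]
contact_force: [0.3, 0.6, 0.1]
opening: 0.0917
grip_force: 0.0
[ 0.5430227  -0.19697658  0.23433339] [-1.79953316e+02 -1.05267464e-02  8.32503729e+01]
blue [ 243   34   79   33 2535] (array([557.7, -75.3]), 65.4, 24.9, 'long-axis deg', np.float32(173.19))
blue [ 168  137   34   89 2339] (array([ 453.6, -178.3]), 84.8, 25.6, 'long-axis deg', np.float32(83.42))
blue [ 363  136   34   90 2272] (array([ 635.2, -199.5]), 85.7, 25.0, 'long-axis deg', np.float32(83.02))
blue [ 275  141   15   93 1386] (array([ 543.6, -195.1]), 89.6, 13.8, 'long-axis deg', np.float32(83.21))
blue [ 251  276   64   25 1487] (array([ 531.4, -300. ]), 66.2, 28.0, 'long-axis deg', np.float32(174.26))
white [  191    67   183   209 17317] (array([ 543.5, -197. ]), 226.1, 178.6, 'long-axis deg', np.float32(83.35))
```

```bash

python3 -m jog '[[[1,0,0,0.04,0],[1,0,0,0.08,0],[1,0,0,0.12,0],[1,0,0,0.15,0],[1,0,0,0.17,0]]]'
python3 -m jog '[[[0,0,0,0.01,0],[-0.3,0,0,0.018,0],[-0.4,0,0,0.022,0],[-0.4,0,0,0.022,0]]]' 25
python3 -m jog '[[[-1,0,0,0,0],[-1,0,0,0,0],[-1,0,0,0,0],[-1,0,0,0,0],[-1,0,0,0,0]]]' 25
python3 -m jog '[[[-1,0,0,0,0],[-1,0,0,0,0],[-1,0,0,0,0]]]' 25
```

```text
time: 2.45
tool_pos: [0.5413, -0.1962, 0.061]
tool_rot: [-3.137, -0.002, 1.443]
contact_force: [-0.8, -0.8, -0.8]
opening: 0.0918
grip_force: 0.0
time: 2.78
tool_pos: [0.5435, -0.1972, 0.0429]
tool_rot: [3.141, 0.0, 1.444]
contact_force: [0.1, -0.6, 1.2]
opening: 0.0698
grip_force: 0.0
time: 3.2
tool_pos: [0.5434, -0.1972, 0.0433]
tool_rot: [3.141, 0.0, 1.445]
contact_force: [0.7, -0.4, 0.5]
opening: 0.0367
grip_force: 0.0
time: 3.45
tool_pos: [0.5432, -0.1971, 0.0427]
tool_rot: [3.141, 0.0, 1.445]
contact_force: [2.9, -0.1, -0.9]
opening: 0.0163
grip_force: 2.0
```

```bash

python3 -m jog '[[[-1,0,0,0,0],[-1,0,0,0,0],[-1,0,0,-0.01,0],[-1,0,0,-0.03,0],[-1,0,0,-0.06,0]]]' 25
python3 -m jog '[[[-1,0,0,-0.03,0],[-1,0,0,-0.06,0],[-1,0,0,-0.09,0],[-1,0,0,-0.1,0]]]' 25
python3 - <<'E'
from h import *
for n in ("top","scene"):
    c=cam(n); im=robot.read_camera(n)
    cv2.imwrite(f"pics/{n}1.png",im[:,:,::-1])
    h=cv2.cvtColor(im,cv2.COLOR_RGB2HSV)
    for v in (130,150,170):
      for s,p in blobs((h[...,1]<50)&(h[...,2]>v),400):
        r=rect(ground(c,p,.05))
        if abs(r[0][1]-192)<40 and abs(r[0][0]-570)<40: print(n,v,s,r)
E
```

```text
time: 3.87
tool_pos: [0.5413, -0.1962, 0.1012]
tool_rot: [-3.135, -0.002, 1.445]
contact_force: [0.7, 0.3, -2.4]
opening: 0.0157
grip_force: 25.0
time: 4.2
tool_pos: [0.5446, -0.1977, 0.2078]
tool_rot: [3.135, 0.003, 1.445]
contact_force: [1.6, -0.2, -1.9]
opening: 0.0153
grip_force: 25.0
top 130 [ 178  177   83   69 2803] (array([570.2, 192.3]), 229.9, 182.5, 'long-axis deg', np.float32(81.67))
top 150 [ 178  177   83   69 2730] (array([570.2, 192.3]), 229.9, 182.5, 'long-axis deg', np.float32(81.67))
top 170 [ 178  177   83   69 2580] (array([570.2, 192.3]), 229.9, 182.5, 'long-axis deg', np.float32(81.67))
scene 130 [ 286  159   77   57 1138] (array([575.5, 185.9]), 233.0, 189.1, 'long-axis deg', np.float32(81.53))
scene 150 [286 159  77  57 985] (array([574.1, 186.7]), 231.9, 186.1, 'long-axis deg', np.float32(81.53))
scene 170 [286 159  77  56 918] (array([574. , 187.4]), 230.4, 185.7, 'long-axis deg', np.float32(81.51))
```

```bash

python3 -m jog '[[[-1,0.015,-0.001,0,0],[-1,0.045,-0.0025,0,0.021],[-1,0.08,-0.0045,0,0.021],[-1,0.115,-0.0065,0,0.021],[-1,0.15,-0.0085,0,0.021]]]' 25
python3 -m jog '[[[-1,0.035,-0.001,0,0],[-1,0.07,-0.002,0,0],[-1,0.105,-0.004,0,0],[-1,0.14,-0.006,0,0],[-1,0.175,-0.008,0,0]]]' 25
python3 -m jog '[[[-1,0.03,-0.002,0,0],[-1,0.05,-0.003,0,0],[-1,0.06,-0.0035,0,0],[-1,0.06,-0.0035,0,0],[-1,0.06,-0.0035,0,0]]]' 25
python3 look.py w2 .226 .181
python3 - <<'E'
from h import *
c=cam("top"); im=robot.read_camera("top")
cv2.imwrite("pics/top2.png",cv2.resize(im[120:280,120:360,::-1],None,fx=3,fy=3))
E
```

```text
time: 4.72
tool_pos: [0.552, -0.0449, 0.1998]
tool_rot: [-3.136, -0.001, 1.423]
contact_force: [1.2, -0.0, -2.7]
opening: 0.016
grip_force: 25.0
time: 5.13
tool_pos: [0.5696, 0.1294, 0.1997]
tool_rot: [-3.136, 0.001, 1.424]
contact_force: [-0.4, 0.2, -3.2]
opening: 0.0157
grip_force: 25.0
time: 5.55
tool_pos: [0.5758, 0.1867, 0.201]
tool_rot: [-3.139, 0.002, 1.425]
contact_force: [0.7, -0.9, -2.2]
opening: 0.0158
grip_force: 25.0
[0.57610105 0.18590233 0.20148592] [-1.79882706e+02  8.51093823e-02  8.15516186e+01]
blue [ 197    0  168   30 4930] (array([591.2, 294.2]), 52.6, 8.3, 'long-axis deg', np.float32(171.64))
blue [  43  173   84  135 8109] (array([505.5, 226.7]), 55.9, 24.2, 'long-axis deg', np.float32(81.8))
blue [ 437  172   83  136 8043] (array([654.2, 205.3]), 56.2, 23.7, 'long-axis deg', np.float32(81.95))
blue [ 262  186   40  122 4479] (array([579.7, 213.5]), 51.0, 15.3, 'long-axis deg', np.float32(81.51))
blue [ 265  340   34   34 1105] (array([572.5, 163.9]), 17.2, 14.1, 'long-axis deg', np.float32(81.8))
white [  86   31   73  265 9980] (array([507., 243.]), 131.4, 19.5, 'long-axis deg', np.float32(81.73))
white [  131    30   346   266 23711] (array([592. , 230.7]), 151.3, 131.6, 'long-axis deg', np.float32(171.77))
white [ 163   81   34  195 3401] (array([532.2, 235.1]), 98.4, 8.7, 'long-axis deg', np.float32(81.57))
white [  191    81   170   195 13751] (array([578.8, 228.3]), 98.5, 77.6, 'long-axis deg', np.float32(81.57))
white [ 354   81   34  195 3477] (array([624.9, 221.6]), 98.3, 8.9, 'long-axis deg', np.float32(81.51))
```

View pics/w2.png

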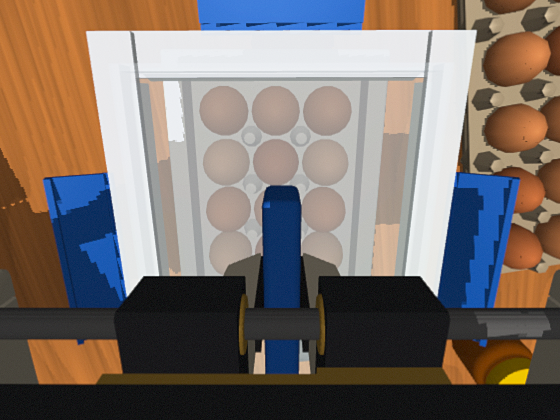

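The wrist view looks through the clear lid. Egg columns show at about x=224, 275 and 327 px, with the top egg row at y=110 px and the next at y=163 px. The gripped ridge is at x=282 px. I compute the box's offset from the eggs.

```bash
python3 - <<'E'
from h import *
c=cam("wrist")
a=np.radians(81.6); L=np.array([np.cos(a),np.sin(a)]); S=np.array([L[1],-L[0]])
for z in (.045,.055):
  P=ground(c,[[224,110],[275,110],[327,110],[223,162],[275,163],[325,162],[207,210],[327,210],[187,200],[363,200]],z)[:,:2]*1000-np.array([570.5,191.5])
  print(z,np.round(np.c_[P@S,P@L],1).tolist())
E
```

```text
0.045 [[-41.8, 69.2], [1.0, 69.2], [44.7, 69.1], [-44.8, 25.3], [0.8, 24.4], [44.6, 25.3], [-61.7, -18.8], [48.1, -18.9], [-79.3, -9.3], [80.3, -9.4]]
0.055 [[-40.2, 69.5], [1.2, 69.4], [43.5, 69.4], [-43.2, 27.0], [1.0, 26.1], [43.4, 27.0], [-59.5, -15.7], [46.7, -15.7], [-76.5, -6.5], [78.0, -6.5]]
```

View pics/top2.png

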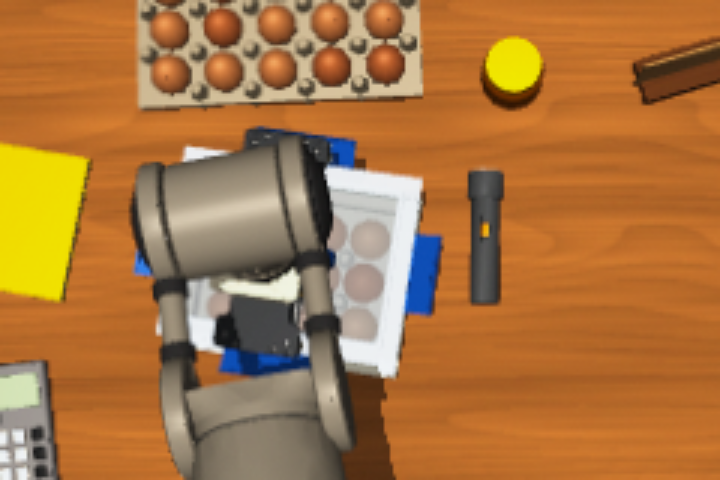

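The top view shows the lid over the box, clear of the torch at (485,240) in the crop. I check the box centre independently using the twelve eggs in the first top picture.

```bash
python3 - <<'E'
from h import *
c=cam("top"); im=cv2.imread("pics/top0.png")[:,:,::-1].copy()
a=np.radians(81.6); L=np.array([np.cos(a),np.sin(a)]); S=np.array([L[1],-L[0]])
h=cv2.cvtColor(im,cv2.COLOR_RGB2HSV); m=np.zeros(im.shape[:2],bool); m[185:240,185:255]=((h[...,1]>60)&(h[...,0]<25))[185:240,185:255]
m=cv2.erode(m.astype(np.uint8),np.ones((2,2)))
bl=[p for s,p in blobs(m,20)]; print(len(bl))
for b in bl:
  P=ground(c,[b.mean(0)+.25],.04)[0,:2]*1000-np.array([570.5,191.5]); print(len(b),np.round([P@S,P@L],1))
w=white(im); w[:170]=0;w[250:]=0;w[:,:170]=0;w[:,270:]=0
pts=np.argwhere(w)[:,::-1]
print(rect(ground(c,pts-.0,.05)))
P=ground(c,pts,.05)[:,:2]*1000-np.array([570.5,191.5])
print([np.percentile(P@v,q).round(1) for v in(S,L) for q in (0.5,99.5)])
E
```

```text
12
108 [42.6 64.2]
107 [42.  19.2]
108 [ 42.  -25.2]
100 [ 42.1 -70.2]
103 [-1.9 64. ]
107 [-2.2 19.6]
112 [ -2.3 -24.6]
109 [ -2.3 -69.8]
106 [-46.8  64.1]
100 [-46.9  19.4]
110 [-46.9 -25.1]
107 [-47.4 -70.3]
(array([570. , 192.2]), 229.4, 181.5, 'long-axis deg', np.float32(81.54))
[np.float64(-90.7), np.float64(89.7), np.float64(-113.5), np.float64(114.2)]
```

```bash

python3 -m jog '[[[-1,0.005,-0.006,0.02,0],[-1,0.005,-0.006,0.04,0],[-1,0.005,-0.006,0.06,0],[-1,0.005,-0.006,0.08,0],[-1,0.005,-0.006,0.09,0]]]' 25
python3 -m jog '[[[-1,0,0,0.003,0],[-1,0,0,0.006,0],[-1,0,0,0.006,0],[-1,0,0,0.006,0]]]' 25
python3 - <<'E'
from h import *
c=cam("wrist"); im=robot.read_camera("wrist"); cv2.imwrite("pics/w3.png",im[:,:,::-1]); print(pose()[0])
E
```

```text
time: 6.07
tool_pos: [0.5703, 0.1908, 0.1102]
tool_rot: [-3.138, 0.002, 1.422]
contact_force: [-0.8, -0.2, -2.8]
opening: 0.0157
grip_force: 25.0
time: 6.4
tool_pos: [0.5722, 0.1926, 0.1078]
tool_rot: [3.14, -0.001, 1.423]
contact_force: [0.3, -0.6, -1.7]
opening: 0.0156
grip_force: 25.0
[0.57216061 0.19274958 0.10786855]
```

View pics/w3.png

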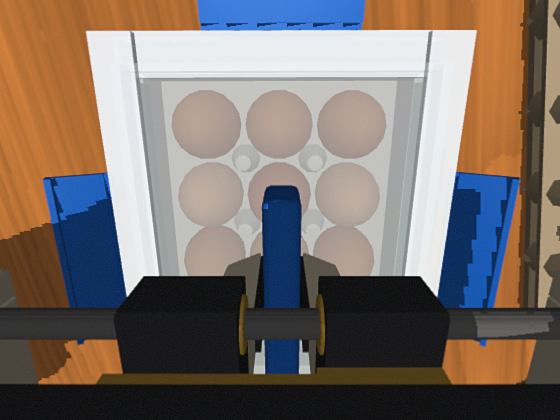

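Now only slightly above the rim, the first egg row is at x=206, 279 and 351 px (y=124 px) and the second at x=211, 279 and 347 px (y=194 px). The eggs look well centred under the lid.

```bash
python3 - <<'E'
from h import *
c=cam("wrist"); p,r=pose()
for z in (.035,.04,.045):
  P=r.inv().apply(ground(c,[[206,124],[279,124],[351,124],[211,194],[279,194],[347,194]],z)-p)*1000
  print(z,np.round(P[:,:2],1).tolist())
E
```

```text
0.035 [[68.3, -46.7], [68.3, -1.7], [68.4, 42.8], [23.7, -46.3], [23.7, -1.7], [23.7, 42.9]]
0.04 [[68.6, -45.7], [68.7, -1.6], [68.7, 41.9], [25.0, -45.3], [25.0, -1.7], [25.0, 41.9]]
0.045 [[69.0, -44.7], [69.0, -1.6], [69.0, 40.9], [26.3, -44.2], [26.3, -1.7], [26.3, 40.9]]
```

```bash

python3 -m jog '[[[-1,0.001,-0.0015,0.002,0],[-1,0.001,-0.0015,0.005,0],[-1,0.001,-0.0015,0.008,0],[-1,0.001,-0.0015,0.011,0],[-1,0.001,-0.0015,0.011,0]]]' 25
python3 -m jog '[[[-1,0,0,0.003,0],[-1,0,0,0.006,0],[-1,0,0,0.008,0],[-1,0,0,0.010,0],[-1,0,0,0.010,0]]]' 25
```

```text
time: 6.87
tool_pos: [0.5697, 0.1939, 0.0948]
tool_rot: [-3.14, 0.001, 1.424]
contact_force: [0.5, -0.3, -2.6]
opening: 0.0157
grip_force: 25.0
time: 7.28
tool_pos: [0.5699, 0.1939, 0.0851]
tool_rot: [-3.141, 0.0, 1.424]
contact_force: [0.2, 0.7, -2.2]
opening: 0.0156
grip_force: 25.0
```

```bash

python3 -m jog '[[[-1,0,0,0.001,0],[-1,0,0,0.002,0],[-1,0,0,0.0028,0],[-1,0,0,0.0028,0]]]' 25
```

```text
time: 7.62
tool_pos: [0.5702, 0.194, 0.0829]
tool_rot: [3.141, 0.0, 1.424]
contact_force: [-1.0, 0.0, -1.8]
opening: 0.0159
grip_force: 25.0
```

```bash

python3 -m jog '[[[-1,0,0,0.0005,0],[-1,0,0,0.001,0],[-1,0,0,0.001,0],[-1,0,0,0.001,0]]]' 25
```

```text
time: 7.95
tool_pos: [0.5702, 0.194, 0.0828]
tool_rot: [3.141, -0.0, 1.424]
contact_force: [-3.1, -0.5, 6.2]
opening: 0.0157
grip_force: 25.0
```

Contact is felt at the expected seat height, so I release, rise and look.

```bash

python3 -m jog '[[[-0.3,0,0,-0.0005,0],[-0.3,0,0,-0.0005,0],[-0.3,0,0,-0.0005,0],[-0.3,0,0,-0.0005,0],[-0.3,0,0,-0.0005,0]]]'
python3 -m jog '[[[-0.3,0,0,-0.02,0],[-0.3,0,0,-0.06,0],[-0.3,0,0,-0.1,0],[-0.3,0,0,-0.13,0],[-0.3,0,0,-0.15,0]]]'
python3 -m jog '[[[-1,0,0,0,0],[-1,0,0,0,0]]]'
python3 look.py w4 .1 .055
```

```text
time: 8.37
tool_pos: [0.5702, 0.194, 0.0823]
tool_rot: [3.142, 0.0, 1.424]
contact_force: [0.6, 0.1, 0.3]
opening: 0.0318
grip_force: 0.0
time: 8.78
tool_pos: [0.5711, 0.1942, 0.2364]
tool_rot: [3.137, -0.002, 1.424]
contact_force: [0.2, 1.2, -0.6]
opening: 0.0324
grip_force: 0.0
time: 8.95
tool_pos: [0.5706, 0.1941, 0.2335]
tool_rot: [3.139, -0.001, 1.424]
contact_force: [-0.2, -1.1, -0.3]
opening: 0.0228
grip_force: 0.0
[0.56984399 0.19392203 0.23186362] [-1.79971603e+02  1.47713114e-02  8.15791968e+01]
blue [ 236   26   89   37 3223] (array([587.5, 314.6]), 64.3, 24.2, 'long-axis deg', np.float32(171.65))
blue [ 152  141   39  100 2951] (array([482.2, 216.2]), 84.7, 25.6, 'long-axis deg', np.float32(81.76))
blue [ 371  140   38  101 2850] (array([660.4, 190.2]), 85.6, 24.9, 'long-axis deg', np.float32(81.36))
blue [ 272  146   18  105 1839] (array([570.6, 196.4]), 90.4, 14.7, 'long-axis deg', np.float32(81.16))
blue [256 295  52  14 667] (array([557.1, 100.6]), 47.2, 13.7, 'long-axis deg', np.float32(171.53))
white [  178    63   206   213 28681] (array([571.7, 205. ]), 204.3, 178.9, 'long-axis deg', np.float32(81.6))
```

View pics/w4.png

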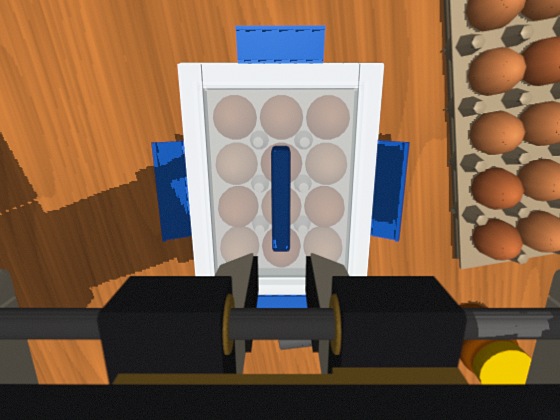

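The lid sits flat and centred on the box: ridge at (281,200) px, centre about (570.3, 194) mm, angle 81.5°. The +y clip is first. I move out past it, then fold it down.

```bash

python3 -m jog '[[[-1,0.035,0,0,0],[-1,0.07,0,0,0],[-1,0.105,0,0,0],[-1,0.14,0,0,0],[-1,0.14,0,0,0]]]' 20
python3 -m jog '[[[-1,0,0,0.04,0],[-1,0,0,0.08,0],[-1,0,0,0.115,0],[-1,0,0,0.14,0],[-1,0,0,0.145,0]]]'
python3 -m jog '[[[-1,0,0,0.01,0],[-1,0,0,0.02,0],[-1,0,0,0.03,0],[-1,0,0,0.04,0],[-1,0,0,0.05,0]]]'
python3 -m jog '[[[-1,0,0,0.007,0],[-1,0,0,0.007,0]]]'
```

```text
time: 9.42
tool_pos: [0.5893, 0.3381, 0.2289]
tool_rot: [-3.138, -0.0, 1.428]
contact_force: [-0.7, -0.7, -0.1]
opening: 0.0006
grip_force: 0.0
time: 9.83
tool_pos: [0.5866, 0.3305, 0.0795]
tool_rot: [-3.13, 0.007, 1.424]
contact_force: [-0.5, -0.3, 0.0]
opening: 0.0006
grip_force: 0.0
time: 10.25
tool_pos: [0.5914, 0.3307, 0.0392]
tool_rot: [3.139, 0.003, 1.425]
contact_force: [-11.2, -27.5, 49.8]
opening: 0.0004
grip_force: 24.9
time: 10.42
tool_pos: [0.5915, 0.3315, 0.0317]
tool_rot: [3.139, -0.0, 1.423]
contact_force: [-0.1, -0.1, -1.1]
opening: 0.0005
grip_force: 0.2
```

```bash

python3 look.py w5 .1 .055
```

```text
[0.591244   0.33219619 0.03117633] [ 1.79908961e+02 -4.80270701e-02  8.15410774e+01]
```

View pics/w5.png

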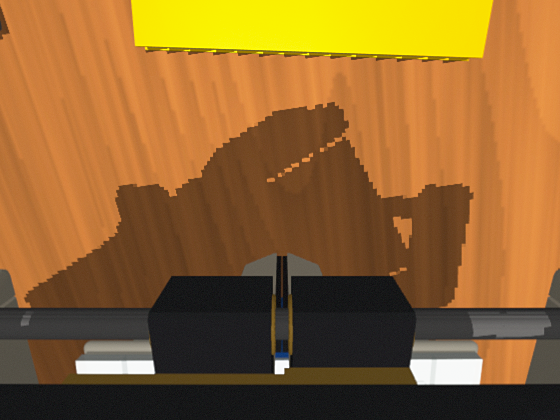

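The picture shows the fingers down just outside the rim, the order book untouched at the top, and the white lid edge at the bottom; the clip is hidden behind the fingers. I push inward in small steps.

```bash

python3 -m jog '[[[-1,-0.003,0,0,0],[-1,-0.006,0,0,0],[-1,-0.008,0,0,0],[-1,-0.008,0,0,0]]]'
python3 -m jog '[[[-1,-0.001,0,0,0],[-1,-0.002,0,0,0],[-1,-0.003,0,0,0],[-1,-0.003,0,0,0]]]'
python3 -m jog '[[[-1,-0.001,0,0,0],[-1,-0.002,0,0,0],[-1,-0.002,0,0,0]]]'
```

```text
time: 10.8
tool_pos: [0.5892, 0.324, 0.0301]
tool_rot: [-3.141, 0.001, 1.424]
contact_force: [0.4, 0.2, -0.0]
opening: 0.0004
grip_force: 0.0
time: 11.13
tool_pos: [0.5891, 0.3235, 0.0303]
tool_rot: [3.141, -0.003, 1.424]
contact_force: [1.5, 8.3, -4.4]
opening: 0.0002
grip_force: 4.5
time: 11.38
tool_pos: [0.5891, 0.3233, 0.0304]
tool_rot: [3.14, -0.006, 1.424]
contact_force: [2.4, 15.9, -5.6]
opening: 0.0005
grip_force: 7.5
```

```bash

python3 -m jog '[[[-1,-0.001,0,0,0],[-1,-0.002,0,0,0],[-1,-0.002,0,0,0]]]'
python3 -m jog '[[[-1,0.012,0,0,0],[-1,0.025,0,0,0],[-1,0.025,0,-0.04,0],[-1,0.025,0,-0.08,0],[-1,0.025,0,-0.12,0]]]'
python3 -m jog '[[[-1,-0.02,0,-0.04,0],[-1,-0.06,0,-0.06,0],[-1,-0.1,0,-0.06,0],[-1,-0.12,0,-0.06,0],[-1,-0.12,0,-0.06,0]]]'
python3 - <<'E'
from h import *
print(pose()[0])
a=cv2.resize(robot.read_camera("scene")[135:235,250:400,::-1],None,fx=4,fy=4,interpolation=cv2.INTER_CUBIC); cv2.imwrite("pics/s5.png",a)
c=cam("wrist"); im=robot.read_camera("wrist"); cv2.imwrite("pics/w6.png",im[:,:,::-1])
cv2.imwrite("pics/c6.png",np.hstack([cv2.resize(im[:,:,::-1],(400,300)),cv2.resize(a,(400,300))]))
E
```

```text
time: 11.63
tool_pos: [0.5891, 0.323, 0.0304]
tool_rot: [3.139, -0.009, 1.424]
contact_force: [4.7, 21.0, -7.6]
opening: 0.0005
grip_force: 10.7
time: 12.05
tool_pos: [0.5913, 0.342, 0.1506]
tool_rot: [-3.139, 0.002, 1.424]
contact_force: [0.4, 0.1, 0.4]
opening: 0.0001
grip_force: 0.0
time: 12.47
tool_pos: [0.5742, 0.219, 0.2115]
tool_rot: [3.141, 0.002, 1.42]
contact_force: [1.5, 0.0, -0.1]
opening: 0.0003
grip_force: 0.0
[0.57424171 0.21899472 0.21154472]
```

View pics/c6.png

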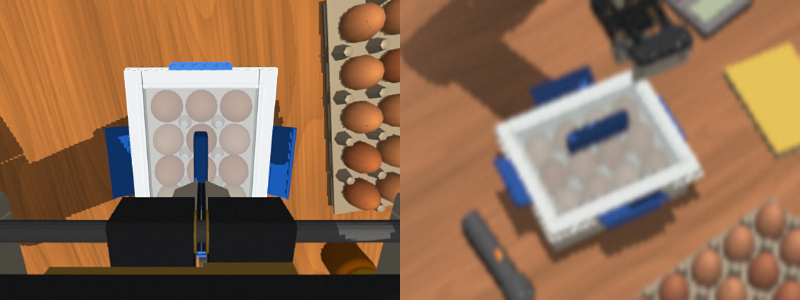

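The +y clip now shows only as a thin strip at (200,66) in the left half, so it looks home. The 50 N on the way down came from the fingertip catching the clip's lip. For the others I descend closer to the hinge and stop above the lip. Next is the -y clip.

```bash

python3 -m jog '[[[-1,-0.035,0,0,0],[-1,-0.075,0,0,0],[-1,-0.115,0,0,0],[-1,-0.145,0,0,0],[-1,-0.158,0,0,0]]]' 20
python3 -m jog '[[[-1,0,0,0.03,0],[-1,0,0,0.07,0],[-1,0,0,0.1,0],[-1,0,0,0.125,0],[-1,0,0,0.13,0]]]'
python3 - <<'E'
from h import *
p,r=pose(); a=np.radians(81.55); L=np.array([np.cos(a),np.sin(a)]); S=np.array([L[1],-L[0]]); d=p[:2]*1000-np.array([570.3,194]); print("S,L,z",np.round([d@S,d@L,p[2]*1000],1))
E
```

```text
time: 12.98
tool_pos: [0.5511, 0.0652, 0.21]
tool_rot: [-3.141, 0.001, 1.423]
contact_force: [0.6, -0.1, -0.3]
opening: 0.0004
grip_force: 0.0
time: 13.4
tool_pos: [0.5489, 0.0687, 0.0758]
tool_rot: [-3.133, 0.001, 1.425]
contact_force: [-0.7, -0.2, -0.6]
opening: 0.0006
grip_force: 0.0
S,L,z [  -2.7 -127.1   75.8]
```

```bash

python3 -m jog '[[[-1,-0.002,0.002,0,0],[-1,-0.002,0.002,0,0]]]'
cat > w.py <<'E'
from h import *
p,r=pose(); a=np.radians(81.55); L=np.array([np.cos(a),np.sin(a)]); S=np.array([L[1],-L[0]]); d=p[:2]*1000-np.array([570.3,194]); print("S,L,z",np.round([d@S,d@L,p[2]*1000],1))
E
python3 w.py
```

```text
time: 13.57
tool_pos: [0.5543, 0.0656, 0.0812]
tool_rot: [3.14, -0.0, 1.425]
contact_force: [0.3, -0.1, 0.5]
opening: 0.0006
grip_force: 0.0
S,L,z [   3.1 -129.3   81.2]
```

```bash

python3 -m jog '[[[-1,-0.003,-0.002,0.004,0],[-1,-0.003,-0.002,0.008,0],[-1,-0.003,-0.002,0.012,0],[-1,-0.003,-0.002,0.016,0],[-1,-0.003,-0.002,0.02,0]]]'; python3 w.py
python3 -m jog '[[[-1,0,0,0.004,0],[-1,0,0,0.008,0],[-1,0,0,0.01,0]]]'; python3 w.py
python3 -m jog '[[[-1,0,0,0.004,0],[-1,0,0,0.008,0],[-1,0,0,0.008,0]]]'; python3 w.py
```

```text
time: 13.98
tool_pos: [0.551, 0.0621, 0.0607]
tool_rot: [3.14, 0.0, 1.424]
contact_force: [-1.9, -3.9, 6.4]
opening: 0.0006
grip_force: 3.5
S,L,z [   0.3 -133.3   60.7]
time: 14.23
tool_pos: [0.5515, 0.0614, 0.0511]
tool_rot: [3.139, 0.001, 1.424]
contact_force: [-0.1, -4.0, 5.1]
opening: 0.0004
grip_force: 2.5
S,L,z [   0.9 -134.    51.1]
time: 14.48
tool_pos: [0.5501, 0.0624, 0.0413]
tool_rot: [-3.14, 0.0, 1.424]
contact_force: [-0.3, -0.5, -0.3]
opening: 0.0001
grip_force: 0.6
S,L,z [  -0.7 -133.1   41.3]
```

```bash

python3 -m jog '[[[-1,0.002,0,0,0],[-1,0.004,0,0,0],[-1,0.004,0,0,0]]]'; python3 w.py
python3 -m jog '[[[-1,0.001,0,0,0],[-1,0.002,0,0,0],[-1,0.003,0,0,0],[-1,0.003,0,0,0]]]'; python3 w.py
python3 -m jog '[[[-1,0.001,0,0,0],[-1,0.002,0,0,0],[-1,0.002,0,0,0]]]'; python3 w.py
```

```text
time: 14.73
tool_pos: [0.5504, 0.0644, 0.0418]
tool_rot: [-3.14, 0.004, 1.425]
contact_force: [-1.0, -12.8, -0.9]
opening: 0.0004
grip_force: 6.6
S,L,z [  -0.6 -131.2   41.8]
time: 15.07
tool_pos: [0.5504, 0.0647, 0.0418]
tool_rot: [-3.139, 0.008, 1.425]
contact_force: [-4.2, -25.8, -0.0]
opening: 0.0004
grip_force: 13.0
S,L,z [  -0.7 -130.9   41.8]
time: 15.32
tool_pos: [0.5504, 0.0648, 0.0417]
tool_rot: [-3.138, 0.01, 1.425]
contact_force: [-5.9, -34.1, 1.7]
opening: 0.0005
grip_force: 17.4
S,L,z [  -0.7 -130.7   41.7]
```

```bash

python3 -m jog '[[[-1,-0.006,0,0,0],[-1,-0.012,0,0,0],[-1,-0.012,0,-0.04,0],[-1,-0.012,0,-0.08,0],[-1,-0.012,0,-0.12,0]]]'; python3 w.py
python3 -m jog '[[[-1,0.03,-0.02,-0.03,0],[-1,0.06,-0.05,-0.04,0],[-1,0.09,-0.08,-0.04,0],[-1,0.12,-0.1,-0.04,0],[-1,0.137,-0.109,-0.04,0]]]'
python3 -m jog '[[[-1,0,0,0,0.125],[-1,0,0,0,0.25],[-1,0,0,0,0.375],[-1,0,0,0,0.5],[-1,0,0,0,0.6]]]'
python3 -m jog '[[[-1,0,0,0,0.125],[-1,0,0,0,0.25],[-1,0,0,0,0.375],[-1,0,0,0,0.5],[-1,0,0,0,0.6]]]'
python3 -m jog '[[[-1,0,0,0,0.125],[-1,0,0,0,0.25],[-1,0,0,0,0.371],[-1,0,0,0,0.371],[-1,0,0,0,0.371]]]'; python3 w.py
```

```text
time: 15.73
tool_pos: [0.5496, 0.06, 0.1633]
tool_rot: [-3.139, -0.001, 1.424]
contact_force: [0.9, -0.6, 0.7]
opening: 0.0006
grip_force: 0.0
S,L,z [  -0.8 -135.6  163.3]
time: 16.15
tool_pos: [0.4595, 0.2145, 0.2031]
tool_rot: [-3.141, -0.002, 1.426]
contact_force: [0.3, 0.2, -0.7]
opening: 0.0005
grip_force: 0.0
time: 16.57
tool_pos: [0.462, 0.2118, 0.2024]
tool_rot: [-3.141, -0.0, 0.819]
contact_force: [-0.1, 0.5, -0.3]
opening: 0.0004
grip_force: 0.0
time: 16.98
tool_pos: [0.4621, 0.2117, 0.2023]
tool_rot: [-3.141, 0.0, 0.218]
contact_force: [0.2, -0.3, -0.1]
opening: 0.0004
grip_force: 0.0
time: 17.4
tool_pos: [0.4622, 0.2114, 0.2023]
tool_rot: [-3.141, 0.0, -0.143]
contact_force: [0.7, 0.8, 1.0]
opening: 0.0004
grip_force: 0.0
S,L,z [-109.5    1.3  202.3]
```

```bash

python3 -m jog '[[[-1,0,0,0.03,0.003],[-1,0,0,0.065,0.003],[-1,0,0,0.1,0.003],[-1,0,0,0.118,0.003],[-1,0,0,0.12,0.003]]]'
python3 -m jog '[[[-1,0,0,0,0],[-1,0,0,0,0]]]'; python3 w.py
python3 -m jog '[[[-1,0,0,0.004,0],[-1,0,0,0.008,0],[-1,0,0,0.012,0],[-1,0,0,0.016,0],[-1,0,0,0.02,0]]]'; python3 w.py
python3 -m jog '[[[-1,0,0,0.004,0],[-1,0,0,0.008,0],[-1,0,0,0.01,0]]]'; python3 w.py
python3 -m jog '[[[-1,0,0,0.004,0],[-1,0,0,0.009,0],[-1,0,0,0.009,0]]]'; python3 w.py
```

```text
time: 17.82
tool_pos: [0.4598, 0.2104, 0.0788]
tool_rot: [3.139, 0.007, -0.147]
contact_force: [-0.5, -0.4, 0.1]
opening: 0.0002
grip_force: 0.0
time: 17.98
tool_pos: [0.4633, 0.2113, 0.0835]
tool_rot: [-3.141, -0.002, -0.149]
contact_force: [-0.4, -0.1, 1.0]
opening: 0.0003
grip_force: 0.0
S,L,z [-108.4    1.4   83.5]
time: 18.4
tool_pos: [0.4625, 0.2109, 0.0622]
tool_rot: [-3.141, -0.0, -0.15]
contact_force: [-0.8, 0.4, 1.9]
opening: 0.0005
grip_force: 1.4
S,L,z [-109.1    0.9   62.2]
time: 18.65
tool_pos: [0.4617, 0.2111, 0.0524]
tool_rot: [3.141, 0.001, -0.15]
contact_force: [-5.4, 1.8, 10.8]
opening: 0.0006
grip_force: 4.9
S,L,z [-109.9    1.    52.4]
time: 18.9
tool_pos: [0.4617, 0.2108, 0.0424]
tool_rot: [3.141, 0.002, -0.15]
contact_force: [-1.5, 0.9, -0.3]
opening: 0.0004
grip_force: 0.6
S,L,z [-109.9    0.6   42.4]
```

Same signature as before. Pushing inward.

```bash

python3 -m jog '[[[-1,0.002,0,0,0],[-1,0.004,0,0,0],[-1,0.004,0,0,0]]]'; python3 w.py
python3 -m jog '[[[-1,0.001,0,0,0],[-1,0.002,0,0,0],[-1,0.003,0,0,0],[-1,0.003,0,0,0]]]'; python3 w.py
python3 -m jog '[[[-1,0.001,0,0,0],[-1,0.002,0,0,0],[-1,0.002,0,0,0]]]'; python3 w.py
```

```text
time: 19.15
tool_pos: [0.4662, 0.2101, 0.043]
tool_rot: [3.141, 0.001, -0.15]
contact_force: [-2.4, -0.1, -1.9]
opening: -0.0001
grip_force: 1.3
S,L,z [-105.3    0.6   43. ]
time: 19.48
tool_pos: [0.4663, 0.2101, 0.043]
tool_rot: [3.14, 0.006, -0.15]
contact_force: [-11.5, 3.9, 5.0]
opening: 0.0004
grip_force: 6.1
S,L,z [-105.2    0.6   43. ]
time: 19.73
tool_pos: [0.4664, 0.21, 0.043]
tool_rot: [3.14, 0.01, -0.15]
contact_force: [-17.6, 5.5, 9.1]
opening: 0.0006
grip_force: 9.4
S,L,z [-105.2    0.6   43. ]
```

```bash

python3 -m jog '[[[-1,-0.006,0,0,0],[-1,-0.012,0,0,0],[-1,-0.012,0,-0.04,0],[-1,-0.012,0,-0.08,0],[-1,-0.012,0,-0.12,0]]]'; python3 w.py
python3 -m jog '[[[-1,0.03,0,-0.03,0],[-1,0.07,0,-0.04,0],[-1,0.11,0,-0.04,0],[-1,0.14,0,-0.04,0],[-1,0.14,0,-0.04,0]]]'
python3 -m jog '[[[-1,0.03,0,0,0],[-1,0.06,0,0,0],[-1,0.08,0,0,0],[-1,0.083,0,0,0],[-1,0.083,0,0,0]]]'; python3 w.py
```

```text
time: 20.15
tool_pos: [0.4597, 0.2112, 0.1649]
tool_rot: [3.141, -0.001, -0.15]
contact_force: [1.1, 0.3, 0.5]
opening: 0.0005
grip_force: 0.0
S,L,z [-111.9    0.8  164.9]
time: 20.57
tool_pos: [0.6033, 0.1885, 0.2032]
tool_rot: [-3.141, -0.005, -0.153]
contact_force: [-0.9, -0.1, -0.2]
opening: 0.0005
grip_force: 0.0
time: 20.98
tool_pos: [0.6807, 0.1774, 0.2027]
tool_rot: [3.141, -0.0, -0.151]
contact_force: [-1.3, -0.6, 0.2]
opening: 0.0002
grip_force: 0.0
S,L,z [ 1.116e+02 -2.000e-01  2.027e+02]
```

```bash

python3 -m jog '[[[-1,0,0,0.03,0],[-1,0,0,0.065,0],[-1,0,0,0.1,0],[-1,0,0,0.118,0],[-1,0,0,0.12,0]]]'
python3 -m jog '[[[-1,0,0,0,0],[-1,0,0,0,0]]]'; python3 w.py
python3 -m jog '[[[-1,0,0,0.004,0],[-1,0,0,0.008,0],[-1,0,0,0.012,0],[-1,0,0,0.016,0],[-1,0,0,0.02,0]]]'; python3 w.py
python3 -m jog '[[[-1,0,0,0.004,0],[-1,0,0,0.008,0],[-1,0,0,0.01,0]]]'; python3 w.py
python3 -m jog '[[[-1,0,0,0.004,0],[-1,0,0,0.009,0],[-1,0,0,0.009,0]]]'; python3 w.py
```

```text
time: 21.4
tool_pos: [0.6763, 0.178, 0.0788]
tool_rot: [3.139, 0.008, -0.15]
contact_force: [-1.3, 0.1, -0.0]
opening: 0.0008
grip_force: 0.0
time: 21.57
tool_pos: [0.6806, 0.1785, 0.0856]
tool_rot: [-3.141, -0.003, -0.15]
contact_force: [-0.2, 0.1, 1.4]
opening: 0.0003
grip_force: 0.0
S,L,z [111.4   0.8  85.6]
time: 21.98
tool_pos: [0.6801, 0.178, 0.0633]
tool_rot: [-3.142, -0.0, -0.15]
contact_force: [-0.6, 0.2, 0.3]
opening: 0.0004
grip_force: 0.2
S,L,z [110.9   0.3  63.3]
time: 22.23
tool_pos: [0.6808, 0.1779, 0.0535]
tool_rot: [-3.141, -0.002, -0.15]
contact_force: [2.8, -1.2, 6.5]
opening: 0.0007
grip_force: 2.6
S,L,z [111.6   0.3  53.5]
time: 22.48
tool_pos: [0.6815, 0.178, 0.0451]
tool_rot: [-3.141, -0.004, -0.15]
contact_force: [4.6, 0.5, 2.7]
opening: 0.0006
grip_force: 2.3
S,L,z [112.4   0.5  45.1]
```

```bash

python3 -m jog '[[[-1,-0.002,0,0.001,0],[-1,-0.004,0,0.001,0],[-1,-0.004,0,0.001,0]]]'; python3 w.py
python3 -m jog '[[[-1,-0.001,0,0,0],[-1,-0.002,0,0,0],[-1,-0.003,0,0,0],[-1,-0.003,0,0,0]]]'; python3 w.py
python3 -m jog '[[[-1,-0.001,0,0,0],[-1,-0.002,0,0,0],[-1,-0.002,0,0,0]]]'; python3 w.py
```

```text
time: 22.73
tool_pos: [0.6758, 0.1787, 0.0433]
tool_rot: [3.141, -0.0, -0.15]
contact_force: [3.3, 0.7, 0.9]
opening: 0.0004
grip_force: 1.6
S,L,z [106.6   0.4  43.3]
time: 23.07
tool_pos: [0.6755, 0.1787, 0.0439]
tool_rot: [-3.141, -0.006, -0.15]
contact_force: [10.8, -0.2, -1.9]
opening: 0.0008
grip_force: 5.5
S,L,z [106.3   0.3  43.9]
time: 23.32
tool_pos: [0.6753, 0.1787, 0.0443]
tool_rot: [-3.14, -0.01, -0.151]
contact_force: [17.0, -1.8, -3.6]
opening: 0.0003
grip_force: 8.2
S,L,z [106.1   0.3  44.3]
```

```bash

python3 -m jog '[[[-1,0.006,0,0,0],[-1,0.012,0,0,0],[-1,0.012,0,-0.04,0],[-1,0.012,0,-0.08,0],[-1,0.012,0,-0.12,0]]]'
python3 -m jog '[[[-1,-0.03,0,-0.03,0],[-1,-0.06,0,-0.06,0],[-1,-0.09,0,-0.09,0],[-1,-0.12,0,-0.12,0],[-1,-0.135,0,-0.14,0]]]'
python3 -m jog '[[[-1,0,0,0,0],[-1,0,0,0,0]]]'; python3 w.py; python3 look.py w9 .05 .055
```

```text
time: 23.73
tool_pos: [0.6814, 0.1774, 0.1628]
tool_rot: [3.14, 0.006, -0.15]
contact_force: [1.5, 0.8, 0.8]
opening: 0.0004
grip_force: 0.0
time: 24.15
tool_pos: [0.5463, 0.1984, 0.3056]
tool_rot: [3.142, 0.002, -0.149]
contact_force: [1.0, -0.2, 0.2]
opening: 0.0004
grip_force: 0.0
time: 24.32
tool_pos: [0.5487, 0.1982, 0.3048]
tool_rot: [-3.141, -0.001, -0.149]
contact_force: [0.3, -0.2, -0.1]
opening: 0.0003
grip_force: 0.0
S,L,z [-22.    1.  304.8]
[0.54893691 0.19782641 0.3030067 ] [ 1.79966297e+02  6.92192192e-02 -8.57804440e+00]
blue [240  65  88   6 525] (array([662.2, 179.7]), 93.2, 5.0, 'long-axis deg', np.float32(81.5))
blue [177 121  10  66 292] (array([587.7, 309.3]), 74.5, 5.2, 'long-axis deg', np.float32(171.43))
blue [382 122  10  65 280] (array([552.5,  76.8]), 73.4, 4.9, 'long-axis deg', np.float32(171.39))
blue [ 241  152   87   17 1461] (array([563.9, 193.7]), 99.8, 18.5, 'long-axis deg', np.float32(81.51))
blue [246 230  77   4 297] (array([476.7, 206.5]), 93.5, 3.9, 'long-axis deg', np.float32(81.53))
white [  178    70   213   160 25287] (array([570.6, 192.9]), 226.9, 179.5, 'long-axis deg', np.float32(81.53))
```

View pics/w9.png

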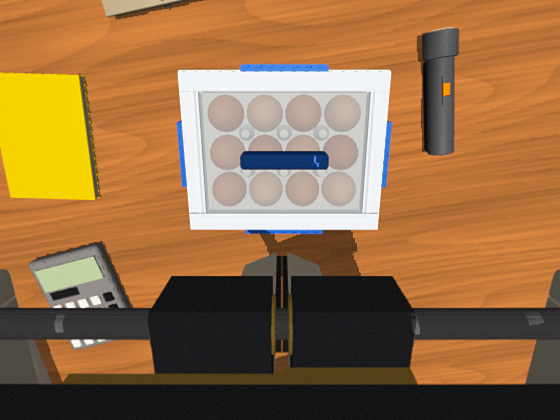

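The picture shows all four clips as thin, even strips against the box sides (about 5 mm wide, at (284,67), (182,154), (387,154) and (284,232) px). The lid is square on the box and nothing else in view has moved, so I hand in.

```bash
python3 -c "
from cell import robot
print(robot.hand_in())"
```

```text
the job is handed in; nothing more can be done
None
```

I handed the job in at about 24 s of the 67 s allowed. The final wrist picture shows the lid flat on the egg box with all four clips folded home; the hand-in returned no verdict, and the first clip took a brief 50 N vertical load, under the 120 N limits, as it folded.

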